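# Set a stop screw on a setting block

## Robot

A 7-joint arm with a two-finger parallel gripper is mounted at the origin on a cart in front of the work surface, level with it; the furniture and walls round the work are solid. World frame = base frame: x ahead of the robot, y to its left, z up, the work surface at z = 0. Lengths are in m, angles in rad, forces in N, time in s.
With the tool pointing down it reaches from about 0.35 to 0.9 m from the base axis. Payload 19.9 kg.
Tool frame: the origin (TCP) lies on the centre line of the jaws, within the pads' length; the fingertips stand env.finger_overhang ahead of it and the grasp point (between the pads) is the TCP (env.finger_overhang is the distance from the TCP to the fingertips, in m); z points along the fingers, y is the line along which they close (so a half turn about z gives the same grasp; the last joint's range is limited). The gripper opens to 94 mm and grips with 3 to 60 N. Pads are 16 mm wide; open, the fingers measure 119 mm over their backs; the gripper's body (75 mm by 177 mm) begins 78 mm behind the grasp point.
Start: joints at [-1.216, 0.417, -0.01, 1.614, 0.005, 1.111, -0.053], TCP at [0.241, 0.577, 0.224] pointing down, gripper open.
Joint ranges: [-2.81, 2.81], [-0.39, 2.02], [-1.27, 1.25], [0.06, 2.57], [-1.19, 4.33], [0.19, 2], [-2.82, 2.82]. Speed limits (rad/s): [1.89, 1.89, 2.39, 2.39, 3.01, 3.01, 3.01].

## Interface

Orientations are given as [roll, pitch, yaw] about the fixed x, y, z axes, in that order (R = Rz(yaw) Ry(pitch) Rx(roll)).
In Python, from station import env gives the robot as it stands. The module is installed in compiled form; this text tells all that it offers.
- The arm moves only by the tool apply_moves, never from a script. Its argument "plan" is one flat list of numbers, 7 for each row, row after row: the turn, a rotation vector about the tool's x, y, z in degrees, then the shift along the tool's x, y, z in m, then the closure, from -1 (fully open) to 1 (shut). A call has exactly 8 rows; each row is the pose to reach, as a shift and turn from the pose commanded when the call began, along the tool's axes at that moment; what a row does not reach only later rows make up. A row lasts 1/8 s, in which the tool goes at most 62.5 mm and 10.7 degrees, less where a joint would pass 70% of its speed; a pose out of reach is approached as far as the arm can. A call with a gripper value outside its range is refused whole. The fingers move at their own pace and stop on an object; "newtons" is the grip in N (left out, the last holds). Time passes only in rows, so rows that repeat a pose let the fingers close, or fill a call up. It gives the time, the measured TCP pose, the force, the opening and the grip force at its end, in the units of the state.
- env.observe(): the state, without advancing time (a new reading comes with each control period).
- env.snapshot(name): name is "scene" or "side" or "wrist"; returns (picture, depth): 480x640x3 uint8, red, green, blue; 480x640 float32, m along the optical axis (not along the pixel's ray), 0 where there is no reading.
- env.camera_info(name): a dict with "fx", "fy", "cx", "cy" (pixels), "R" (3x3) and "t" (3): a world point X has camera coordinates R X + t; the wrist camera has in their place "mount" (4x4, takes a point from camera to tool coordinates, whose origin is the TCP and whose axes are the flange's). Camera axes: x right, y down, z forward; pixel columns grow to the right and rows downward; lengths in m; the calibration is good to about 2 mm. A picture is of the moment at which its call begins: read the wrist's pose just before it. camera_info takes no time and is no camera call.
- env.job_done(): hands the job in; it is judged then, once.
The state is a dict: "t": time; "qpos": joint angles; "dq": joint speeds; "tau": joint torques, N m; "position": TCP position; "ee_rot": TCP orientation; "ft_force": force on the tool from outside, world axes, zero at the start; "torque": the same for the moment, N m; "width": finger opening in m; "grip_force": force on a finger pad.
Only numpy, scipy, OpenCV 4.12 (cv2) and the standard library are available. Lean on these libraries where they do the work, as an engineer would, in place of code of your own. Each camera call takes 0.05 s, during which the arm holds its last target. There are 200 camera calls.

## Task

Slide the setting block along the channel of the stop stand, fully home against the back stop under the stop screw; then fit the square-socket driver onto the screw's head and turn the screw down with it until its sprung foot just drags on the block, the foot pushed in by 1 to 2 mm, never forced hard. Turn the screw only with the driver, and leave the block home and the driver standing fully seated on the screw. Leave the other things on the bench where they are.

Things in the scene. Friction and masses are not known exactly. Their poses are not given: they have to be found in the camera images.
- stand: Stop stand, fixed, bare aluminium and steel: base plate 150 x 100 x 10 mm (its x from -95 to +55) with a guide channel along its x axis, crossed by a bridge that carries the stop screw. Origin: on the bench directly under the screw's axis; z up; +x is the direction in which the block slides in. Channel floor at z = 10 mm; face of the back stop at x = +31 mm.
- channel_mouth (a point): Middle of the channel's flared open end, on its floor, at x = -95 mm of the stand; same axes. The channel's two steel rails are 12 mm high and 44 mm apart inside from x = -70 to +30 mm of the stand; the flare widens from there to about 60 mm at the mouth.
- bridge_centre (a point): Centre of the bridge's underside, 60 mm above the bench, on the screw's axis. Bridge: two posts 30 x 14 mm, centred 42 mm to either side of the axis, and a beam 34 (x) x 98 (y) mm, its top 72 mm above the bench. The foot of the screw hangs 41 to 46 mm above the bench at the start.
- stop_screw: Stop screw in the middle of the bridge, axis upright. Origin on the axis, on top of its round flange (38 mm dia, turns with it), 77 mm above the bench. Square head 14 x 14 mm, 12 mm tall, on the flange, flats square to this body's x and y. It stays at its height when turned, and stays where it is left.
- screw_head (a point): Centre of the top of the screw's square head, 12 mm above the flange. Turned clockwise seen from above it drives a foot (40 mm dia, turning with it) down by 1.9 mm a radian; friction about 0.05 N m. The foot is sprung, 4 N a mm, 6 mm of travel. Its gap over the block, 1.5 to 6 mm at the start, is unknown and must be felt.
- setting_block: Setting block, loose, bare metal, about 0.3 kg, 130 mm long. Measured part 60 (x) x 40 (y) x 30 (z) mm; origin at the centre of its underside. A heavy tail 24 mm wide and 16 mm high runs from x = -30 to -100 mm; it balances about 58 mm back. Its +x end goes into the channel first; home against the stop, its origin lies within 1 mm of the screw's axis, 10 mm above the bench.
- block_fin (a point): Middle of the top of the dark upright grip fin on the block's tail: 34 (x) x 12 (y) mm, at x = -80 mm of the block, top 60 mm above the block's underside; it rises 44 mm out of the tail. To feel the foot, pull the fin a few mm along (1 to 3 N if free, about 1 N more a newton of foot force), or ease the fin up by 0.5 mm (the weight, plus about 1 N a newton, plus up to 2 N for the lift).
- driver: Square-socket driver, loose, 0.16 kg, 120 mm long, upright in its holder, socket down. Origin: centre of the socket's lower rim; z towards the handle. Socket 26 x 26 mm outside, square hole 15.5 mm wide, 16 mm deep, flats square to this body's x and y. Seated on the screw, its rim rests on the flange, origin on the screw's origin; let go there, it stands by itself.
- driver_handle (a point): On the driver's axis, 95 mm above the socket's rim, the height to grip. The handle is black, round and ribbed, 32 mm dia, from 55 to 120 mm above the rim.
- driver_holder: Fixed grey block 62 x 62 x 30 mm with a round hole 41 mm dia, floor 8 mm above the bench, in which the driver stands. Origin: centre of its underside.
- beaker: Bystander: clear beaker, 53 x 53 x 70 mm; loose; origin at the centre of its underside.
- timer: Bystander: bench timer, 52 x 62 x 23 mm; loose; origin at the centre of its underside.
- tape: Bystander: roll of tape lying flat, 96 dia x 25 mm; loose; origin at the centre of its underside.
- forceps: Bystander: thin steel forceps lying flat, 126 mm long; loose; origin at the centre of its underside.
- tip_rack: Bystander: rack of pipette tips, 66 x 86 x 54 mm; loose; origin at the centre of its underside.
Not all that is in view belongs to the job. Of the things that look like the driver, the middle-sized one is meant.

How it is judged:
On the way, in this order (a step that is already met when the one before it is completed fails the run):
1. the setting block is home in the channel, the foot not yet on it (x of setting_block in the frame of stand between -0.006 and 0.006 m and y of setting_block in the frame of stand between -0.006 and 0.006 m and z of setting_block in the frame of stand below 0.016 m and contact force between setting_block and stop_screw below 0.5 N), for 0.2 s.
2. the driver is seated on the screw's head (distance between driver and stop_screw below 0.006 m and angle between driver's own z axis and vertical below 0.12 rad), for 0.2 s.
At the end, for the whole second after the job is handed in: The block is home (within 6 mm of under the screw's axis, flat on the channel floor), the foot presses on it with 1.5 to 12 N (pushed in 0.4 to 3 mm), the driver stands upright and fully seated on the screw's head (rim within 6 mm of the flange's centre), and all is at rest (all of step 2 and x of setting_block in the frame of stand between -0.006 and 0.006 m and y of setting_block in the frame of stand between -0.006 and 0.006 m and z of setting_block in the frame of stand below 0.016 m and contact force between setting_block and stop_screw between 1.5 and 12 N and linear speed of each of setting_block, driver below 0.02 m/s); the robot touches nothing.
It fails at once if the foot is forced onto the block with more than 20 N (contact force between setting_block and stop_screw above 20 N).
It fails at once if the robot turns or pushes the screw itself, without the driver (contact force between any of the fingers, the arm and stop_screw above 2 N).
It fails at once if a bystander is moved by more than 40 mm (distance of any of beaker, timer, tape, forceps, tip_rack from where it was at the start of the episode above 0.04 m).
It also fails if it takes over 72 s, if anything falls off the work surface, if the arm or the gripper's body presses on something with over 40 N, if the wrist force passes 120 N, or if a joint passes its speed limit or range.

## Working session

There is one attempt and no reset: what is moved stays moved. The work goes in short steps, Python scripts to look and compute and a tool call to move; the robot and the scene stay as the last step left them, time stands still between calls to the robot, and variables do not carry over. Pictures are saved under pics/ and viewed, at most 10 in all, crops included, and the job is handed in when it is done.

Besides the shell and the picture viewer there is one more tool, called after ">>>" in YAML: its name, and indented under it one key for each argument. apply_moves: Moves the arm, as the interface text tells. Its arguments: {"type":"object","properties":{"plan":{"type":"array","items":{"type":"number"}},"newtons":{"type":"number"}},"required":["plan"]}

```bash
mkdir -p pics
cat > h.py <<'E'
import numpy as np,cv2
from station import env
from scipy.spatial.transform import Rotation as Ro
def cam(n):
    c=env.camera_info(n)
    if n!='wrist': return c
    s=env.observe(); T=np.eye(4); T[:3,:3]=Rt(s); T[:3,3]=s['position']
    M=np.linalg.inv(T@np.array(c['mount'])); c=dict(c); c['R']=M[:3,:3]; c['t']=M[:3,3]; return c
def Rt(s):
    e=np.array(s['ee_rot']); return e if e.shape==(3,3) else Ro.from_euler('xyz',e).as_matrix()
def pts(c,d):
    v,u=np.mgrid[:480,:640]; P=np.stack([(u-c['cx'])/c['fx']*d,(v-c['cy'])/c['fy']*d,d],-1)
    return (P-np.array(c['t']))@np.array(c['R'])
def ray(c,u,v,z):
    R=np.array(c['R']);o=-R.T@np.array(c['t']); d=R.T@np.array([(u-c['cx'])/c['fx'],(v-c['cy'])/c['fy'],1]); return o+d*(z-o[2])/d[2]
def snap(n,f=None):
    c=cam(n); p,d=env.snapshot(n)
    if f: cv2.imwrite('pics/'+f,p[...,::-1])
    return c,p,d
E
python3 - <<'E'
from h import *
s=env.observe(); print(s, env.finger_overhang)
for n in ('scene','side','wrist'):
    c,p,d=snap(n,n+'0.png'); np.savez(n+'0.npz',p=p,d=d,R=c['R'],t=c['t'],k=[c['fx'],c['fy'],c['cx'],c['cy']])
    print(n,c['fx'],-np.array(c['R']).T@c['t'],np.array(c['R'])[2],(d==0).mean())
E
```

```text
{'t': 0.0, 'qpos': array([-1.21650965,  0.41796776, -0.01026814,  1.61414891,  0.00474891,
        1.11070871, -0.05302125]), 'dq': array([-0.00050183,  0.00011341,  0.00258468,  0.00015246,  0.00032188,
        0.00267178, -0.00035046]), 'tau': array([-4.34266103e-04, -8.51250958e+01,  6.38533551e-01, -4.25962865e+01,
       -4.88275266e-02,  1.88864081e-02,  9.31075283e-05]), 'position': array([0.2408678 , 0.57634765, 0.22383996]), 'ee_rot': array([-3.14039000e+00,  1.48664139e-04,  2.74578283e+00]), 'ft_force': array([-0.80563707,  0.46403186,  0.47330699]), 'torque': array([-0.04228216, -0.05213233,  0.00429377]), 'grip_force': 0.0, 'width': 0.09408541666482054} 0.019
scene 452.29838708946824 [ 0.04484394 -0.80268804  0.57091893] [ 0.58111873  0.57309629 -0.57780764] 0.004033203125
side 545.2493203783598 [-0.03901851 -0.15987555  1.08350909] [ 0.49176481 -0.11527157 -0.86306421] 0.004036458333333334
wrist 372.09364077234926 [0.17777752 0.60435196 0.38299892] [ 0.22008278 -0.09350557 -0.97098933] 0.003935546875
```

View pics/scene0.png

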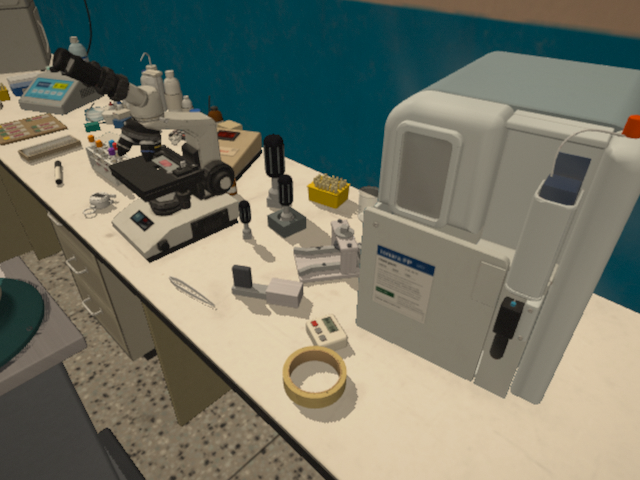

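View pics/side0.png

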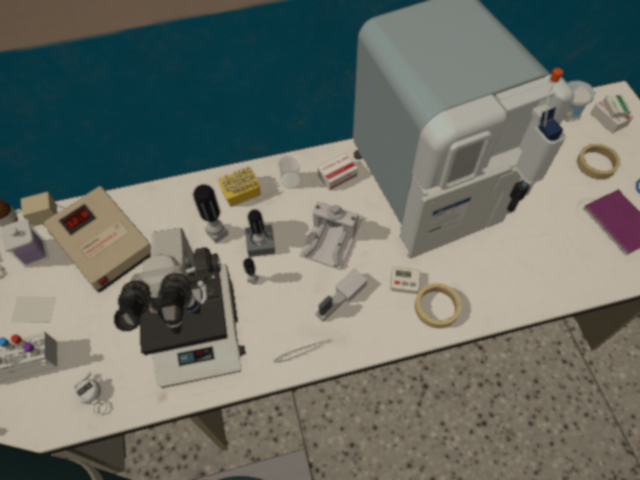

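The scene and side views show the driver in its grey holder (side 258,240), the stand at (330,235), the block at (342,293) with its dark fin at (325,305), the timer at (403,279), the tape at (438,305), the forceps at (303,350) and the rack at (240,186).

```bash
cat > top.py <<'E'
from h import *
ims=[]
for n in ('side','scene'):
    f=np.load(n+'0.npz'); k=f['k']; c=dict(fx=k[0],fy=k[1],cx=k[2],cy=k[3],R=f['R'],t=f['t'])
    P=pts(c,f['d']); ok=(f['d']>0)&(P[...,2]>-.02)&(P[...,2]<.2)
    if n=='side':
        for u,v in [(258,225),(330,235),(342,293),(403,279),(438,305),(303,350),(240,186),(290,170)]: print(u,v,P[v,u].round(3))
    ims.append((P[ok],f['p'][ok]))
x0,x1,y0,y1=.3,.8,-.3,.2
out=[]
for P,C in ims:
    m=np.zeros((500,500,3),np.uint8)
    o=np.argsort(P[:,2]); P=P[o];C=C[o]
    r=((x1-P[:,0])*1000).astype(int); q=((y1-P[:,1])*1000).astype(int)
    g=(r>=1)&(r<499)&(q>=1)&(q<499)
    h=cv2.applyColorMap(np.clip(P[:,2]*1000*2+20,0,255).astype(np.uint8)[:,None],cv2.COLORMAP_JET)[:,0]
    for a in (-1,0,1):
        for b in (-1,0,1): m[r[g]+a,q[g]+b]=h[g]
    out.append(m)
cv2.imwrite('pics/top.png',cv2.resize(np.hstack(out),(800,400)))
E
python3 top.py
```

```text
258 225 [ 0.594 -0.17   0.103]
330 235 [ 0.584 -0.325  0.011]
342 293 [ 0.43  -0.31   0.023]
403 279 [ 0.431 -0.448  0.016]
438 305 [ 0.361 -0.506 -0.003]
303 350 [ 0.338 -0.201 -0.003]
240 186 [ 0.741 -0.151  0.056]
290 170 [ 0.789 -0.279  0.013]
```

```bash
sed -i 's/=.3,.8,-.3,.2/=.3,.8,-.55,-.05/' top.py; python3 top.py >/dev/null
```

```text
(no output)
```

View pics/top.png

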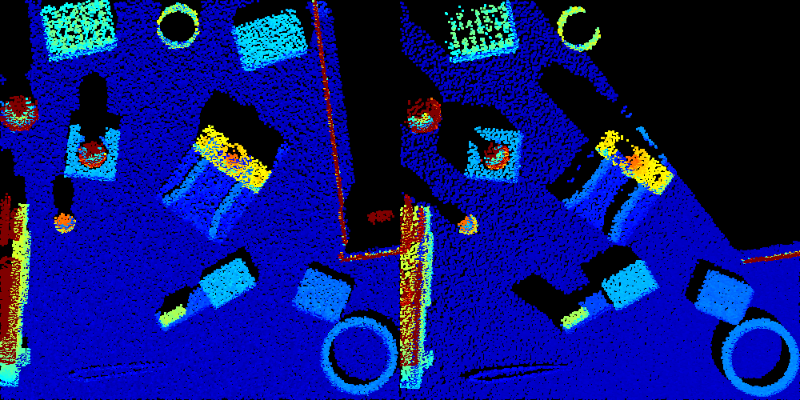

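The top-down height map shows the driver at px (92,154), the bridge at (232,158), the channel opening towards (187,213), and the block's body at (227,281) with its fin at (172,316).

```bash
cat > meas.py <<'E'
from h import *
def rect(q):
    r=cv2.minAreaRect((q[:,:2]*1000).astype(np.float32)); return np.round(r[0],1),np.round(r[1],1),round(r[2],1)
def box(P,x0,x1,y0,y1,z0,z1):
    k=(P[...,0]>x0)&(P[...,0]<x1)&(P[...,1]>y0)&(P[...,1]<y1)&(P[...,2]>z0)&(P[...,2]<z1); return k
for n in ('side','scene'):
    f=np.load(n+'0.npz'); k=f['k']; c=dict(fx=k[0],fy=k[1],cx=k[2],cy=k[3],R=f['R'],t=f['t'])
    P=pts(c,f['d']); hsv=cv2.cvtColor(f['p'],cv2.COLOR_RGB2HSV)
    print(n,'bench z',np.median(P[box(P,.35,.5,-.3,-.1,-.02,.02)][:,2]))
    def comp(m,mn):
        m=cv2.morphologyEx(m.astype(np.uint8),cv2.MORPH_OPEN,np.ones((2,2)))
        nn,l,st,_=cv2.connectedComponentsWithStats(m)
        j=1+np.argmax(st[1:,4]); return l==j
    b=comp(box(P,.38,.52,-.38,-.28,.022,.038),5); print('block',b.sum(),P[b].mean(0).round(4),rect(P[b]))
    t=comp(box(P,.38,.5,-.31,-.22,.010,.020),5); print('tail',t.sum(),P[t].mean(0).round(4),rect(P[t]))
    d=comp(box(P,.36,.45,-.31,-.22,.03,.08)&(hsv[...,2]<90),5); print('fin',d.sum(),P[d].mean(0).round(4),P[d][:,2].max(),rect(P[d]))
    d=comp(box(P,.38,.45,-.31,-.22,.053,.07),5); print('fintop',d.sum(),P[d].mean(0).round(4),rect(P[d]))
    d=comp(box(P,.57,.66,-.20,-.12,.05,.14)&(hsv[...,2]<90),5); print('drv',d.sum(),P[d].mean(0).round(4),P[d][:,2].max())
    d=comp(box(P,.57,.66,-.21,-.12,.10,.14),5); print('drvtop',d.sum(),P[d].mean(0).round(4),rect(P[d]))
    d=comp(box(P,.55,.7,-.22,-.1,.022,.036),5); print('hold',d.sum(),P[d].mean(0).round(4),rect(P[d]))
    d=comp(box(P,.54,.68,-.40,-.28,.066,.074),5); print('beam',d.sum(),P[d].mean(0).round(4),rect(P[d]))
    d=comp(box(P,.54,.68,-.40,-.28,.083,.094),5); print('head',d.sum(),P[d].mean(0).round(4),rect(P[d]))
    d=comp(box(P,.48,.66,-.43,-.22,.004,.035),5); print('base+rails',d.sum(),P[d].mean(0).round(4),rect(P[d]))
    d=box(P,.45,.8,-.55,-.42,.2,.45); print('instr min/max y', np.percentile(P[d][:,1],[50,95,99]) if d.any() else 0, np.percentile(P[d][:,0],1) if d.any() else 0)
E
python3 meas.py
```

```text
side bench z -0.001254318887606303
block 494 [ 0.4421 -0.3351  0.0294] (array([ 223.7, -239.6]), array([ 64.1, 545.3]), 66.4)
tail 229 [ 0.4103 -0.2861  0.0175] (array([ 208.9, -212.8]), array([ 55.9, 503.9]), 71.6)
fin 120 [ 0.3985 -0.2673  0.0514] 1.0835090888706398 (array([ 196.7, -211.5]), array([ 24.9, 482. ]), 74.7)
fintop 92 [ 0.4039 -0.2675  0.0542] (array([ 409.4, -272.4]), array([11.7, 47.1]), 36.6)
drv 304 [ 0.5993 -0.1679  0.1032] 1.0835090888706398
drvtop 225 [ 0.6043 -0.1675  0.1138] (array([ 641.2, -180.2]), array([ 28.3, 104.4]), 70.2)
hold 450 [ 0.5929 -0.166   0.0382] (array([ 306.6, -148.7]), array([ 64.8, 688.6]), 86.5)
beam 192 [ 0.5764 -0.3648  0.0731] (array([ 298.5, -258.1]), array([ 49.7, 701.2]), 69.7)
head 39 [ 0.5983 -0.3416  0.0857] (array([ 599.9, -343. ]), array([11.5, 18.1]), 30.8)
base+rails 1715 [ 0.5574 -0.3148  0.015 ] (array([ 302.9, -220.4]), array([126. , 683.1]), 69.5)
instr min/max y [-0.48417008 -0.44949954 -0.44450961] 0.4790966832741658
scene bench z -0.0009090241170705901
block 570 [ 0.4398 -0.345   0.0312] (array([ 247.8, -543.5]), array(
[... 186 characters left out ...]
]), array([706.,  31.]), 54.5)
fintop 110 [ 0.4031 -0.2716  0.0559] (array([ 431.7, -253.8]), array([78. , 30.6]), 30.0)
drv 437 [ 0.6074 -0.1701  0.0928] 0.1284869218322501
drvtop 229 [ 0.6081 -0.1696  0.1098] (array([690.9, -97.2]), array([253.5,  29.3]), 41.0)
hold 447 [ 0.6005 -0.1771  0.0282] (array([ 324.9, -457.6]), array([884.8,  84.6]), 45.5)
beam 243 [ 0.5805 -0.3682  0.0677] (array([ 619.6, -337.5]), array([143.6,  42.6]), 35.4)
head 48 [ 0.5986 -0.3451  0.0844] (array([ 608. , -341.4]), array([35.1, 11.3]), 17.9)
base+rails 1741 [ 0.5507 -0.3351  0.0193] (array([ 306.4, -525.1]), array([753. , 133.5]), 37.5)
instr min/max y [-0.52344703 -0.48895366 -0.48134134] 0.4742859182833269
```

```bash
cat >> h.py <<'E'
def go(x,y,z,yaw,s=None,n=1):
    "shift & turn (tool axes, m / deg) from the present measured pose to a tool-down pose"
    s=s or env.observe(); R=Rt(s); T=Ro.from_euler('xyz',[np.pi,0,np.radians(yaw)]).as_matrix()
    rv=np.degrees(Ro.from_matrix(R.T@T).as_rotvec()); d=R.T@(np.array([x,y,z])-s['position'])
    print('rot',rv.round(1),'shift',d.round(4))
E
python3 - <<'E'
from h import *
Q=[]
for n in ('side','scene'):
    f=np.load(n+'0.npz'); k=f['k']; c=dict(fx=k[0],fy=k[1],cx=k[2],cy=k[3],R=f['R'],t=f['t'])
    P=pts(c,f['d'])[f['d']>.1]; Q.append(P)
P=np.vstack(Q)
print('y:',[f'{y:.2f}' for y in np.arange(.75,-.15,-.05)])
for x in np.arange(.9,.1,-.05):
    print(f'{x:.2f}',[int(1000*np.percentile(q[:,2],99)) if len(q:=P[(abs(P[:,0]-x-.025)<.025)&(abs(P[:,1]-y-.025)<.025)])>5 else -1 for y in np.arange(.75,-.15,-.05)])
go(.45,-.24,.3,90)
E
```

```text
y: ['0.75', '0.70', '0.65', '0.60', '0.55', '0.50', '0.45', '0.40', '0.35', '0.30', '0.25', '0.20', '0.15', '0.10', '0.05', '-0.00', '-0.05', '-0.10']
0.90 [-1, -1, -1, -1, -1, -1, -1, -1, -1, -1, -1, -1, -1, -1, -1, -1, -1, -1]
0.85 [347, 351, 355, 360, 364, 368, 372, 378, 380, 384, 386, 412, 506, 511, 501, 491, 481, 471]
0.80 [-1, 190, 149, 149, 75, 42, 85, 85, 84, 55, 54, 1, 74, 3, 3, 3, 3, 4]
0.75 [-1, 202, 198, 167, 167, -1, -1, 3, -1, 86, 75, 76, 75, 70, 3, 3, 4, 3]
0.70 [48, -1, -1, 167, 165, 2, 15, 15, 89, 100, 75, 76, 74, 68, 4, 3, 3, 1]
0.65 [53, 52, 52, -1, -1, 0, 9, 27, 87, 86, 68, 69, 68, 66, 62, 1, 4, 175]
0.60 [36, 38, 51, 51, -1, -1, -1, 2, 5, 4, 3, 65, 64, 60, 59, 36, 2, 172]
0.55 [32, 25, 24, 5, 4, -1, 11, 3, 4, 5, 3, 58, 58, 50, -1, -1, -1, 127]
0.50 [2, 25, 24, 6, 4, -1, 0, 3, 3, 4, 3, 3, 3, -1, -669, 248, 244, 148]
0.45 [10, 2, 25, 25, 2, 1, -1, 90, 94, 94, 61, 3, 3, 3, 169, 257, 258, 170]
0.40 [11, 2, 26, 25, 2, 1, 2, 93, 86, 93, 59, 2, 3, 3, 160, 330, 326, 169]
0.35 [10, 2, 25, 25, 13, 16, 17, 1, 1, 2, 18, 27, 3, 3, 344, 368, 368, 160]
0.30 [10, 1, 23, 24, 16, 1, 15, 16, 2, 3, 3, 25, 3, 2, 388, 396, 396, 157]
0.25 [2, 2, 2, 1, 1, 2, 1, 1, 2, 2, 2, 2, 2, 2, 2, 376, 381, 2]
0.20 [-1, -1, -1, -752, -752, -753, -754, -754, -754, -754, -754, -753, -754, -754, -753, -754, -754, -757]
0.15 [-1, -1, -1, -754, -755, -751, -752, -753, -753, -754, -755, -755, -658, -657, -184, -1, -1, -1]
rot [-0.   0.  67.3] shift [-0.5077 -0.6728 -0.0754]
```

```bash
cat >> h.py <<'E'
def calls(start,wps,clo=-1):
    "start (x,y,z,yaw); wps list of (x,y,z,yaw,rows); prints calls of 8 rows"
    rows=[];p=np.array(start,float)
    for w in wps:
        q=np.array(w[:4],float);n=w[4]
        for i in range(1,n+1): rows.append(p+(q-p)*i/n)
        p=q
    while len(rows)%8: rows.append(p)
    b=np.array(start,float)
    for i in range(0,len(rows),8):
        B=Ro.from_euler('xyz',[np.pi,0,np.radians(b[3])]).as_matrix(); o=[]
        for r in rows[i:i+8]:
            d=B.T@(r[:3]-b[:3]); o+=[0,0,round(b[3]-r[3],1)]+list(d.round(4))+[clo]
        print(str([float(v) if v%1 else int(v) for v in o]).replace(' ','')); b=rows[i+7]
def here():
    s=env.observe(); return [*s['position'],np.degrees(s['ee_rot'][2])]
E
python3 - <<'E'
from h import *
calls(here(),[(.45,.50,.40,135,7),(.64,.25,.42,112,6),(.69,0,.42,90,5),(.56,-.20,.36,72,6)])
E
```

```text
[0,0,3.2,-0.0318,0.0014,-0.0251,-1,0,0,6.4,-0.0636,0.0029,-0.0503,-1,0,0,9.6,-0.0953,0.0043,-0.0754,-1,0,0,12.8,-0.1271,0.0058,-0.1006,-1,0,0,15.9,-0.1589,0.0072,-0.1257,-1,0,0,19.1,-0.1907,0.0087,-0.1509,-1,0,0,22.3,-0.2224,0.0101,-0.176,-1,0,0,26.2,-0.2677,-0.0161,-0.1794,-1]
[0,0,3.8,-0.0522,-0.0036,-0.0033,-1,0,0,7.7,-0.1044,-0.0072,-0.0067,-1,0,0,11.5,-0.1566,-0.0108,-0.01,-1,0,0,15.3,-0.2088,-0.0144,-0.0133,-1,0,0,19.2,-0.2611,-0.0179,-0.0167,-1,0,0,23.6,-0.3053,-0.0433,-0.0167,-1,0,0,28,-0.3495,-0.0687,-0.0167,-1,0,0,32.4,-0.3937,-0.0941,-0.0167,-1]
[0,0,4.4,-0.0509,0.0022,0,-1,0,0,8.8,-0.1019,0.0045,0,-1,0,0,11.8,-0.1315,-0.022,0.01,-1,0,0,14.8,-0.1611,-0.0486,0.02,-1,0,0,17.8,-0.1908,-0.0751,0.03,-1,0,0,20.8,-0.2204,-0.1016,0.04,-1,0,0,23.8,-0.25,-0.1281,0.05,-1,0,0,26.8,-0.2796,-0.1546,0.06,-1]
```

>>> apply_moves:
  plan: [0,0,3.2,-0.032,0.001,-0.025,-1,0,0,6.4,-0.064,0.003,-0.05,-1,0,0,9.6,-0.095,0.004,-0.075,-1,0,0,12.8,-0.127,0.006,-0.1,-1,0,0,16,-0.159,0.007,-0.126,-1,0,0,19,-0.191,0.009,-0.151,-1,0,0,22.3,-0.222,0.01,-0.176,-1,0,0,26.2,-0.268,-0.016,-0.179,-1]

```text
t: 1.15
position: [0.4824, 0.4596, 0.4042]
ee_rot: [3.141, -0.001, 2.289]
ft_force: [-0.1, -0.1, -0.7]
width: 0.094
grip_force: 0.0
```

>>> apply_moves:
  plan: [0,0,3.8,-0.052,-0.004,-0.003,-1,0,0,7.7,-0.104,-0.007,-0.007,-1,0,0,11.5,-0.157,-0.011,-0.01,-1,0,0,15.3,-0.209,-0.014,-0.013,-1,0,0,19.2,-0.261,-0.018,-0.017,-1,0,0,23.6,-0.305,-0.043,-0.017,-1,0,0,28,-0.35,-0.069,-0.017,-1,0,0,32.4,-0.394,-0.094,-0.017,-1]

```text
t: 2.15
position: [0.6705, 0.0982, 0.4202]
ee_rot: [-3.141, 0.0, 1.72]
ft_force: [0.4, 0.5, -0.0]
width: 0.0941
grip_force: 0.0
```

>>> apply_moves:
  plan: [0,0,4.4,-0.051,0.002,0,-1,0,0,8.8,-0.102,0.004,0,-1,0,0,11.8,-0.132,-0.022,0.01,-1,0,0,14.8,-0.161,-0.049,0.02,-1,0,0,17.8,-0.191,-0.075,0.03,-1,0,0,20.8,-0.22,-0.102,0.04,-1,0,0,23.8,-0.25,-0.128,0.05,-1,0,0,26.8,-0.28,-0.155,0.06,-1]

```text
t: 3.15
position: [0.5588, -0.2012, 0.3601]
ee_rot: [-3.141, -0.0, 1.254]
ft_force: [0.4, -0.7, -0.1]
width: 0.0943
grip_force: 0.0
```

Run:
```python
from h import *
print(here(),env.observe()['qpos'].round(2))
c,p,d=snap('wrist','w1.png'); np.savez('w1.npz',p=p,d=d,R=c['R'],t=c['t'],k=[c['fx'],c['fy'],c['cx'],c['cy']])
print(env.observe()['t'])
```

```text
[np.float64(0.5587774924396474), np.float64(-0.2011955947278974), np.float64(0.36005278787362077), np.float64(71.83377863054707)] [-0.16  0.3   0.59  1.53 -0.17  1.36  0.12]
3.2
```

View pics/w1.png

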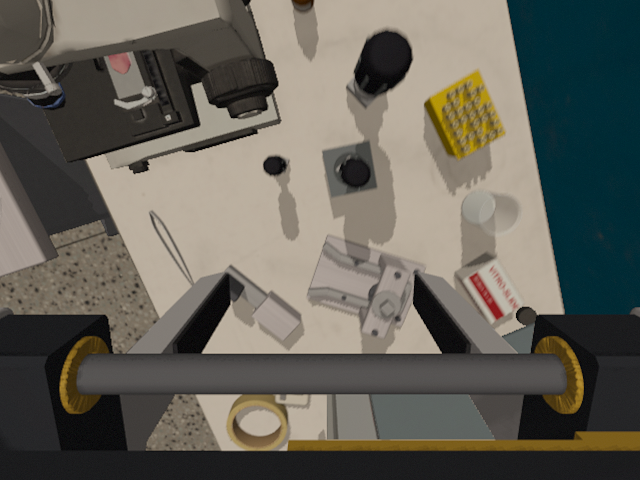

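The wrist view shows the driver's top at (355,172) in its holder (350,170), the big lookalike at (383,60), the screw head at (388,310), the block at (275,320) and the fin at (237,283).

Run:
```python
import cv2
p=cv2.imread('pics/w1.png')[225:350,220:430]
cv2.imwrite('pics/w1c.png',cv2.resize(p,None,fx=3.8,fy=3.8,interpolation=cv2.INTER_CUBIC))
```

```text
(no output)
```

View pics/w1c.png

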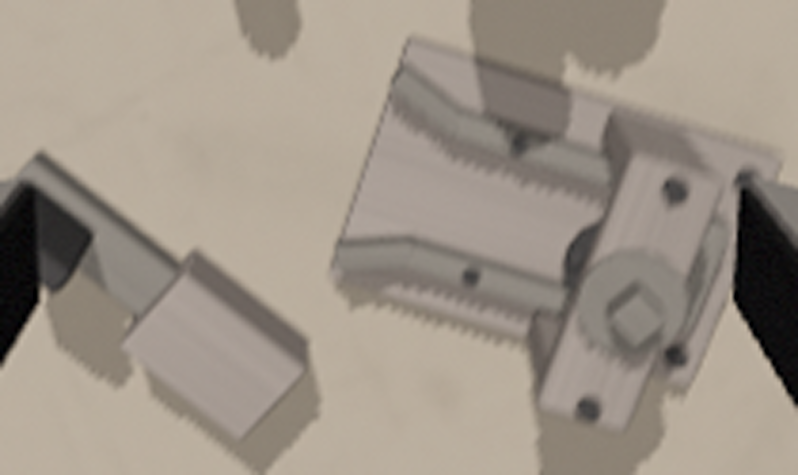

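The crop (offset 220,225, scale 3.8) shows the base plate corners (408,38), (333,265), (783,160); the beam top (632,150), (720,185), (628,430), (540,400); the head top centred at (635,316) with corners (638,282), (664,318), (632,350), (606,315); and the block top (190,268), (307,365), (240,440), (125,345).

```bash
cat > m2.py <<'E'
from h import *
f=np.load('w1.npz'); k=f['k']; c=dict(fx=k[0],fy=k[1],cx=k[2],cy=k[3],R=f['R'],t=f['t'])
P=pts(c,f['d'])
g=lambda L,z:np.array([ray(c,220+a/3.8,225+b/3.8,z)[:2]*1000 for a,b in L])
ang=lambda v:np.degrees(np.arctan2(v[1],v[0])).round(1)
b=g([(408,38),(333,265),(783,160)],.01); print('base',b.round(1).tolist(),'mouth',b[:2].mean(0).round(1),'edge lens',np.linalg.norm(b[0]-b[1]).round(1),np.linalg.norm(b[0]-b[2]).round(1),'yaw',ang(b[2]-b[0]),ang(b[0]-b[1])-90)
b=g([(632,150),(720,185),(628,430),(540,400)],.072); print('beam c',b.mean(0).round(1),'yaw',ang(b[1]-b[0]),ang(b[2]-b[3]),ang(b[0]-b[3])-90,ang(b[1]-b[2])-90, 'len',np.linalg.norm(b[0]-b[3]),np.linalg.norm(b[0]-b[1]))
h=g([(638,282),(664,318),(632,350),(606,315)],.089); print('head',h.mean(0).round(1),[ang(h[(i+1)%4]-h[i]) for i in range(4)],np.linalg.norm(h[1]-h[0]))
b=g([(190,268),(307,365),(240,440),(125,345)],.030); print('block',b.mean(0).round(1),'yaw',ang(b[1]-b[0]),ang(b[2]-b[3]),ang(b[0]-b[3])-90,ang(b[1]-b[2])-90,'len',np.linalg.norm(b[0]-b[1]),np.linalg.norm(b[0]-b[3]))
def md(u,v,r=2): 
    q=P[v-r:v+r+1,u-r:u+r+1].reshape(-1,3); return np.median(q,0).round(4)
print('z: bench',md(300,280),'block top',md(277,320),'head',md(387,308,1),'beam',md(393,275,1),'floor',md(340,280,1))
# driver
h=cv2.cvtColor(f['p'],cv2.COLOR_RGB2HSV)
w=h[150:195,325:385,2]; m=(w<50).astype(np.uint8); n,l,st,ce=cv2.connectedComponentsWithStats(m); j=1+np.argmax(st[1:,4]); print('drv blob',st[j],ce[j]+[325,150])
q=P[150:195,325:385][l==j]; zt=np.percentile(q[:,2],90); print('ztop',zt, 'top pts mean',q[q[:,2]>zt-.008].mean(0).round(4))
n2=l==j; 
# holder: grey darker than bench
m=((f['p'][...,0].astype(int)-f['p'][...,2]<12)&(h[...,2]>60)&(h[...,2]<150)).astype(np.uint8); m[:135]=0;m[205:]=0;m[:,:315]=0;m[:,385:]=0
m=cv2.morphologyEx(m,cv2.MORPH_CLOSE,np.ones((9,9))); n,l,st,ce=cv2.connectedComponentsWithStats(m); j=1+np.argmax(st[1:,4]); cn,_=cv2.findContours((l==j).astype(np.uint8),0,2); r=cv2.minAreaRect(max(cn,key=len)); print('holder px',r, 'z',P[l==j][:,2][::50].round(3))
bx=cv2.boxPoints(r); w=np.array([ray(c,*x,.03)[:2]*1000 for x in bx]); print('holder',w.mean(0).round(1),[np.linalg.norm(w[i]-w[i-1]).round(1) for i in range(4)],ang(w[1]-w[0]))
b=cv2.imread('pics/w1.png')[130:215,310:400]; s=cv2.imread('pics/side0.png')[190:330,230:390]
o=np.zeros((560,800,3),np.uint8); o[:,:]=0; a=cv2.resize(b,None,fx=4,fy=4,interpolation=2); o[:340,:360]=a; a=cv2.resize(s,None,fx=2.7,fy=2.7,interpolation=2); o[:378,366:798]=a
cv2.imwrite('pics/mix.png',o[:400])
E
python3 m2.py
```

```text
base [[553.3, -246.6], [498.3, -322.7], [673.1, -335.7]] mouth [ 525.8 -284.7] edge lens 93.8 149.3 yaw -36.6 -35.8
beam c [ 600.4 -341.1] yaw -40.4 -38.5 -35.4 -34.9 len 94.61257834124554 32.17976187555193
head [ 599.3 -341.4] [np.float64(-72.5), np.float64(-149.6), np.float64(107.8), np.float64(31.0)] 15.544190549374502
block [ 448.2 -335.8] yaw -60.5 -61.1 -57.7 -58.1 len 57.77278311017502 39.860366953450296
z: bench [ 0.4931 -0.3015 -0.0011] block top [ 0.4474 -0.3386  0.0287] head [ 0.5994 -0.3412  0.0877] beam [ 0.6195 -0.3084  0.0713] floor [ 0.55   -0.3161  0.0087]
drv blob [ 15   8  31  31 723] [355.04011065 172.64868603]
ztop 0.12744045315768895 top pts mean [ 0.6086 -0.1662  0.1263]
holder px ((349.8157653808594, 168.60189819335938), (47.171634674072266, 47.874942779541016), 78.40782928466797) z [ 0.029  0.028  0.028  0.028  0.029  0.029  0.03   0.028  0.029  0.028
  0.029  0.028  0.029  0.008  0.029  0.029  0.006  0.028  0.029  0.028
  0.03   0.027  0.029  0.03   0.031 -0.001  0.029  0.029  0.027 -0.001]
holder [ 608.8 -168.1] [np.float64(60.3), np.float64(60.7), np.float64(60.0), np.float64(62.5)] -6.9
```

View pics/mix.png

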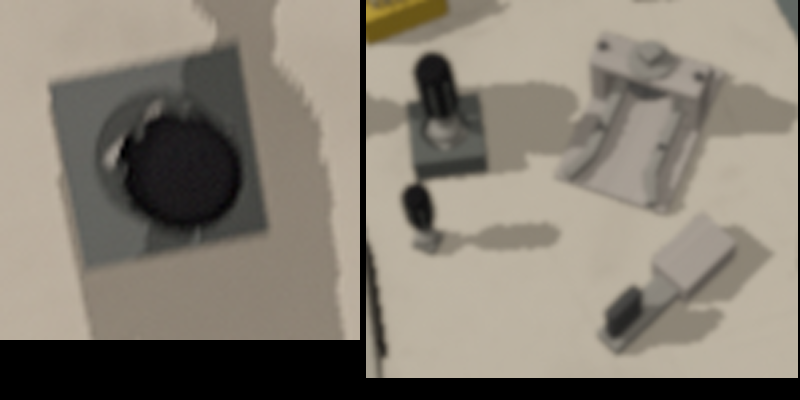

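The left crop shows the driver in its holder, centred at about (608,-167) mm; the right one confirms the layout and the channel's open end facing the block. Grasping the fin.

Run:
```python
from h import *
calls(here(),[(.410,-.273,.10,120,7),(.410,-.273,.10,120,1),(.410,-.273,.045,120,3)])
```

```text
[0,0,-7,-0.0157,-0.0166,0.037,-1,0,0,-13.9,-0.0314,-0.0332,0.0741,-1,0,0,-20.9,-0.047,-0.0499,0.1111,-1,0,0,-27.8,-0.0627,-0.0665,0.1482,-1,0,0,-34.8,-0.0784,-0.0831,0.1852,-1,0,0,-41.7,-0.0941,-0.0997,0.2223,-1,0,0,-48.7,-0.1098,-0.1164,0.2593,-1,0,0,-48.7,-0.1098,-0.1164,0.2593,-1]
[0,0,0,0,0,0.0183,-1,0,0,0,0,0,0.0367,-1,0,0,0,0,0,0.055,-1,0,0,0,0,0,0.055,-1,0,0,0,0,0,0.055,-1,0,0,0,0,0,0.055,-1,0,0,0,0,0,0.055,-1,0,0,0,0,0,0.055,-1]
```

>>> apply_moves:
  plan: [0,0,-7,-0.016,-0.017,0.037,-1,0,0,-14,-0.031,-0.033,0.074,-1,0,0,-21,-0.047,-0.05,0.111,-1,0,0,-28,-0.063,-0.066,0.148,-1,0,0,-35,-0.078,-0.083,0.185,-1,0,0,-42,-0.094,-0.1,0.222,-1,0,0,-48.5,-0.11,-0.116,0.259,-1,0,0,-48.5,-0.11,-0.116,0.259,-1]

```text
t: 4.2
position: [0.413, -0.2689, 0.0997]
ee_rot: [-3.139, -0.003, 2.1]
ft_force: [0.6, 0.0, 0.8]
width: 0.0938
grip_force: 0.0
```

>>> apply_moves:
  plan: [0,0,0,0,0,0.018,-0.6,0,0,0,0,0,0.036,-0.4,0,0,0,0,0,0.055,0,0,0,0,0,0,0.055,1,0,0,0,0,0,0.055,1,0,0,0,0,0,0.055,1,0,0,0,0,0,0.055,1,0,0,0,0,0,0.055,1]
  newtons: 50

```text
t: 5.2
position: [0.4151, -0.2692, 0.0468]
ee_rot: [-3.141, 0.0, 2.102]
ft_force: [-0.8, -0.9, -0.4]
width: 0.0175
grip_force: 3.4
```

Run:
```python
from h import *
s=env.observe(); print(here(),s['t'],s['width'],s['grip_force'],s['ft_force'].round(2))
c,p,d=snap('wrist','w2.png'); cv2.imwrite('pics/w2s.png',cv2.resize(p[...,::-1],(480,360)))
```

```text
[np.float64(0.4151077870616101), np.float64(-0.2691573017592393), np.float64(0.04679986094914068), np.float64(120.40773961933438)] 5.2 0.017522446602077253 3.3835891750641167 [-0.85 -0.91 -0.41]
```

View pics/w2s.png

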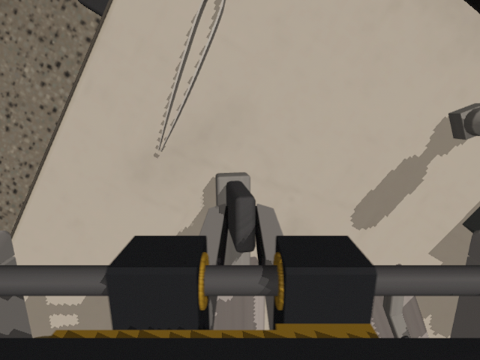

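The wrist view shows the fin between the nearly closed jaws at (238,215), with the tail behind it at (232,185) and the forceps clear at (190,70).

Run:
```python
from h import *
calls(here(),[(*here(),3),(.414,-.269,.072,120.4,2),(.431,-.218,.072,144,4)],1)
```

```text
[0,0,0,0,0,0,1,0,0,0,0,0,0,1,0,0,0,0,0,0,1,0,0,0,0.0003,-0.0005,-0.0127,1,0,0,0,0.0006,-0.0009,-0.0253,1,0,0,-5.9,0.0095,0.0092,-0.0253,1,0,0,-11.8,0.0183,0.0193,-0.0253,1,0,0,-17.7,0.0272,0.0294,-0.0253,1]
[0,0,-5.9,0.0054,0.0123,0,1,0,0,-5.9,0.0054,0.0123,0,1,0,0,-5.9,0.0054,0.0123,0,1,0,0,-5.9,0.0054,0.0123,0,1,0,0,-5.9,0.0054,0.0123,0,1,0,0,-5.9,0.0054,0.0123,0,1,0,0,-5.9,0.0054,0.0123,0,1,0,0,-5.9,0.0054,0.0123,0,1]
```

>>> apply_moves:
  plan: [0,0,0,0,0,0,1,0,0,0,0,0,0,1,0,0,0,0,0,-0.01,1,0,0,0,0,0,-0.025,1,0,0,-5,0.008,0.008,-0.025,1,0,0,-12,0.018,0.02,-0.025,1,0,0,-18,0.027,0.03,-0.025,1,0,0,-23.6,0.036,0.039,-0.025,1]

```text
t: 6.25
position: [0.4311, -0.2177, 0.0725]
ee_rot: [3.141, 0.001, 2.517]
ft_force: [-0.2, -0.6, -1.9]
width: 0.0119
grip_force: 49.9
```

Run:
```python
from h import *
s=env.observe(); print(np.round(here(),4),s['t'],s['width'],s['grip_force'],s['ft_force'].round(2),s['torque'].round(3))
p0=np.array(s['position']); a=np.radians(144-180); u=np.array([np.cos(a),np.sin(a)]); w=np.array([-u[1],u[0]])
for n in ('side','scene'):
    c,p,d=snap(n,n+'1.png'); P=pts(c,d)
    q=P[(d>0)]; l=(q[:,:2]-p0[:2]); X=l@u; Y=l@w
    k=(X>.045)&(X<.115)&(abs(Y)<.03)&(q[:,2]>.035)&(q[:,2]<.075)
    q=np.c_[X,Y,q[:,2]][k]; hi=np.abs(q[:,2]-np.median(q[:,2]))<.012; t=q[hi]
    A=np.linalg.lstsq(np.c_[t[:,:2],np.ones(len(t))],t[:,2],rcond=None)[0]; r=abs(t[:,2]-np.c_[t[:,:2],np.ones(len(t))]@A)<.003; t=t[r]
    A=np.linalg.lstsq(np.c_[t[:,:2],np.ones(len(t))],t[:,2],rcond=None)[0]
    print(n,len(t),'slope',A.round(3),'X',np.percentile(t[:,0],[1,99]).round(4),'Y',np.percentile(t[:,1],[1,99]).round(4),'z',np.median(t[:,2]))
    print(cv2.minAreaRect((t[:,:2]*1000).astype(np.float32)))
go(.431,-.218,.064,144)
```

```text
[ 4.311000e-01 -2.177000e-01  7.250000e-02  1.442299e+02] 6.25 0.011875805337578305 49.88539159297943 [-0.19 -0.64 -1.9 ] [-0.019  0.06  -0.042]
side 27 slope [-0.205  0.053  0.075] X [0.0904 0.1029] Y [-0.0177 -0.0029] z 0.05416140454015668
((96.49962615966797, -10.139113426208496), (15.277121543884277, 12.103899002075195), 83.74396514892578)
scene 353 slope [-0.003  0.107  0.054] X [0.0459 0.1004] Y [-0.02    0.0192] z 0.05429393431414296
((73.25069427490234, -0.6127338409423828), (55.85804748535156, 42.5538215637207), 1.1631529331207275)
rot [0.  0.  0.2] shift [-0.0003 -0.0009  0.0084]
```

>>> apply_moves:
  plan: [0,0,0,0,0,0.011,1,0,0,0,-0.02,0,0.011,1,0,0,0,-0.04,0,0.011,1,0,0,0,-0.055,0,0.011,1,0,0,0,-0.065,0,0.011,1,0,0,0,-0.065,0,0.013,1,0,0,0,-0.065,0,0.015,1,0,0,0,-0.065,0,0.015,1]

```text
t: 7.35
position: [0.4828, -0.2561, 0.0565]
ee_rot: [-3.142, -0.0, 2.513]
ft_force: [0.9, 0.2, -2.4]
width: 0.012
grip_force: 50.0
```

>>> apply_moves:
  plan: [0,0,0,-0.015,0,0,1,0,0,0,-0.03,0,0,1,0,0,0,-0.045,0,0,1,0,0,0,-0.058,0,0,1,0,0,0,-0.062,0,0,1,0,0,0,-0.065,0,0,1,0,0,0,-0.067,0,0,1,0,0,0,-0.068,0,0,1]
  newtons: 20

```text
t: 8.35
position: [0.5379, -0.2959, 0.0566]
ee_rot: [3.142, -0.001, 2.514]
ft_force: [-5.0, 3.3, 6.0]
width: 0.0115
grip_force: 20.0
```

```bash
cat > st.py <<'E'
from h import *
s=env.observe(); a=np.radians(-36); u=np.array([np.cos(a),np.sin(a)]); w=np.array([-u[1],u[0]])
r=np.array(s['position'])[:2]-[.601,-.341]; F=s['ft_force']
print(np.round(here(),4),'t',s['t'],'stand xy',(r@u).round(4),(r@w).round(4),'F along/lat/z',(F[:2]@u).round(2),(F[:2]@w).round(2),F[2].round(2),'M',s['torque'].round(3),s['width'].round(4),s['grip_force'].round(1))
E
python3 st.py
```

```text
Traceback (most recent call last):
  File "st.py", line 4, in <module>
    print(np.round(here(),4),'t',s['t'],'stand xy',(r@u).round(4),(r@w).round(4),'F along/lat/z',(F[:2]@u).round(2),(F[:2]@w).round(2),F[2].round(2),'M',s['torque'].round(3),s['width'].round(4),s['grip_force'].round(1))
                                                                                                                                                                              ^^^^^^^^^^^^^^^^
AttributeError: 'float' object has no attribute 'round'
```

>>> apply_moves:
  plan: [0,0,0,-0.0005,0,-0.001,1,0,0,0,-0.001,0,-0.001,1,0,0,0,-0.0015,0,-0.001,1,0,0,0,-0.002,0,-0.001,1,0,0,0,-0.0025,0,-0.001,1,0,0,0,-0.003,0,-0.001,1,0,0,0,-0.003,0,-0.001,1,0,0,0,-0.003,0,-0.001,1]

```text
t: 9.35
position: [0.5407, -0.298, 0.0575]
ee_rot: [-3.141, 0.0, 2.514]
ft_force: [0.1, -0.6, -2.3]
width: 0.0116
grip_force: 20.0
```

```bash
sed -i 's/,s\[.width.\].*$/,s["width"],s["grip_force"])/' st.py; python3 st.py
```

```text
[ 5.40700e-01 -2.98000e-01  5.75000e-02  1.44022e+02] t 9.35 stand xy -0.0741 -0.0007 F along/lat/z 0.39 -0.41 -2.26 M [-0.005  0.002  0.019] 0.011574022482066116 19.99934881925583
```

>>> apply_moves:
  plan: [0,0,0,-0.001,0,0.0005,1,0,0,0,-0.002,0,0.0005,1,0,0,0,-0.003,0,0.0005,1,0,0,0,-0.004,0,0.0005,1,0,0,0,-0.005,0,0.0005,1,0,0,0,-0.006,0,0.0005,1,0,0,0,-0.006,0,0.0005,1,0,0,0,-0.006,0,0.0005,1]

```text
t: 10.35
position: [0.5434, -0.2999, 0.0565]
ee_rot: [3.142, -0.006, 2.514]
ft_force: [-16.1, 12.0, 10.9]
width: 0.0116
grip_force: 20.0
```

```bash
python3 st.py
```

```text
[ 5.434000e-01 -2.999000e-01  5.650000e-02  1.440316e+02] t 10.35 stand xy -0.0708 -0.0006 F along/lat/z -20.11 0.25 10.86 M [ 2.618  3.62  -0.073] 0.011618090536541618 20.00198543071747
```

>>> apply_moves:
  plan: [0,0,0,0.0025,0,-0.0005,1,0,0,0,0.0025,0,-0.0005,-1,0,0,0,0.0025,0,-0.0005,-1,0,0,0,0.0025,0,-0.0005,-1,0,0,0,0.0025,0,-0.03,-1,0,0,0,0.0025,0,-0.075,-1,0,0,0,0.0025,0,-0.125,-1,0,0,0,0.0025,0,-0.17,-1]

```text
t: 11.35
position: [0.5436, -0.3002, 0.229]
ee_rot: [3.142, 0.001, 2.514]
ft_force: [0.4, 0.2, -0.4]
width: 0.0783
grip_force: 0.0
```

```bash
python3 st.py
python3 - <<'E'
from h import *
print(env.observe()['qpos'].round(2))
c,p,d=snap('wrist','w3.png'); P=pts(c,d); u=np.array([np.cos(np.radians(-36)),np.sin(np.radians(-36))]); w=np.array([-u[1],u[0]])
S=np.array([.601,-.341]); q=P[d>0]; l=q[:,:2]-S; X=l@u;Y=l@w
k=(X>-.125)&(X<-.055)&(abs(Y)<.025)&(q[:,2]>.058)&(q[:,2]<.08); print('fin top stand',X[k].mean(),Y[k].mean(),np.median(q[k][:,2]),k.sum(),np.percentile(X[k],[2,98]))
k=(X>-.06)&(X<-.02)&(abs(Y)<.03)&(q[:,2]>.034)&(q[:,2]<.046); print('block top',k.sum(),np.percentile(X[k],[1,50]) if k.any() else 0,np.median(q[k][:,2]),Y[k].mean())
k=(abs(X)<.03)&(abs(Y)<.03)&(q[:,2]>.083)&(q[:,2]<.095); print('head',k.sum(), X[k].mean(),Y[k].mean(),q[k].mean(0),cv2.minAreaRect((q[k][:,:2]*1000).astype(np.float32)))
calls(here(),[(.6085,-.1675,.19,200,6)])
E
```

```text
[  0.5436  -0.3002   0.229  144.0162] t 11.35 stand xy -0.0705 -0.0007 F along/lat/z 0.17 0.38 -0.38 M [ 0.018 -0.006  0.033] 0.07826363204072045 0.0
[ 0.2   0.42  0.34  1.63 -0.15  1.12  1.52]
fin top stand -0.08047819925827306 0.0007299534812493369 0.06833749565190035 529 [-0.09611779 -0.06427486]
block top 418 [-0.02966593 -0.02523884] 0.03866547348901317 0.000934869296380922
head 266 -0.0012797647205935083 -3.7870259308114716e-05 [ 0.59994239 -0.34027841  0.08752251] ((600.4847412109375, -340.64202880859375), (14.250622749328613, 14.219101905822754), 24.23712921142578)
[0,0,-9.3,0.0046,0.0242,0.0075,-1,0,0,-18.7,0.0092,0.0485,0.015,-1,0,0,-28,0.0138,0.0727,0.0224,-1,0,0,-37.3,0.0183,0.097,0.0299,-1,0,0,-46.7,0.0229,0.1212,0.0374,-1,0,0,-56,0.0275,0.1455,0.0449,-1,0,0,-56,0.0275,0.1455,0.0449,-1,0,0,-56,0.0275,0.1455,0.0449,-1]
```

>>> apply_moves:
  plan: [0,0,-9.3,0.0045,0.024,0,-1,0,0,-18.7,0.009,0.0485,0,-1,0,0,-28,0.014,0.0725,0.01,-1,0,0,-37.3,0.0185,0.097,0.02,-1,0,0,-46.7,0.023,0.121,0.03,-1,0,0,-56,0.0275,0.1455,0.039,-1,0,0,-56,0.0275,0.1455,0.039,-1,0,0,-56,0.0275,0.1455,0.039,-1]

```text
t: 12.4
position: [0.6066, -0.167, 0.1881]
ee_rot: [-3.141, -0.0, -2.795]
ft_force: [-0.7, -1.0, -0.6]
width: 0.0944
grip_force: 0.0
```

Run:
```python
from h import *
print(np.round(here(),4),env.observe()['qpos'].round(2))
c,p,d=snap('wrist','w4.png'); P=pts(c,d); q=P[d>0]
k=(np.hypot(q[:,0]-.6085,q[:,1]+.1675)<.03)&(q[:,2]>.120)&(q[:,2]<.135); t=q[k]; print(k.sum(),np.median(t[:,2]),t.mean(0),cv2.minEnclosingCircle((t[:,:2]*1000).astype(np.float32)))
k=(np.hypot(q[:,0]-.6085,q[:,1]+.1675)<.05)&(q[:,2]>.024)&(q[:,2]<.034); t=q[k]; print('holder',cv2.minAreaRect((t[:,:2]*1000).astype(np.float32)))
b=p[:,:,::-1]; s=c['R']@np.array([.6085,-.1675,.12])+c['t']; print('px',c['fx']*s[0]/s[2]+c['cx'],c['fy']*s[1]/s[2]+c['cy'])
```

```text
[   0.6066   -0.167     0.1881 -160.135 ] [ 0.15  0.46  0.1   1.64 -0.05  1.04  2.18]
1657 0.12628904471005287 [ 0.60703851 -0.16708357  0.12557592] ((608.5148315429688, -166.81167602539062), 15.323240280151367)
holder ((608.8552856445312, -166.38543701171875), (62.181182861328125, 62.47989273071289), 83.59380340576172)
px 318.14809194531426 263.1202564932854
```

>>> apply_moves:
  plan: [0,0,0,-0.0013,0,0.03,-0.8,0,0,0,-0.0013,0,0.06,-0.4,0,0,0,-0.0013,0,0.082,0,0,0,0,-0.0013,0,0.082,0,0,0,0,-0.0013,0,0.082,1,0,0,0,-0.0013,0,0.082,1,0,0,0,-0.0013,0,0.082,1,0,0,0,-0.0013,0,0.082,1]
  newtons: 40

```text
t: 13.45
position: [0.6085, -0.1658, 0.1068]
ee_rot: [-3.141, 0.001, -2.792]
ft_force: [-0.8, 0.7, 7.2]
width: 0.0309
grip_force: 39.9
```

>>> apply_moves:
  plan: [0,0,0,0,0,0,1,0,0,0,0,0,-0.01,1,0,0,0,0,0,-0.04,1,0,0,0,0,0,-0.08,1,0,0,0,0,0,-0.12,1,0,0,0,0,0,-0.13,1,0,0,0,0,0,-0.13,1,0,0,0,0,0,-0.13,1]

```text
t: 14.45
position: [0.6074, -0.1655, 0.2345]
ee_rot: [3.141, -0.002, -2.792]
ft_force: [-1.3, 0.6, -2.1]
width: 0.0309
grip_force: 39.9
```

Run:
```python
from h import *
s=env.observe(); print(np.round(here(),4),s['t'],s['width'],s['grip_force'],s['ft_force'].round(2))
T=[]
for n in ('side','scene'):
    c,p,d=snap(n,n+'2.png'); X=np.array(s['position'])-[0,0,.08]; q=c['R']@X+c['t']; u,v=int(c['fx']*q[0]/q[2]+c['cx']),int(c['fy']*q[1]/q[2]+c['cy']); print(n,u,v)
    b=p[v-33:v+33,u-33:u+33,::-1]; T.append(cv2.resize(b,(396,396),interpolation=2))
cv2.imwrite('pics/drv.png',np.hstack(T))
```

```text
[   0.6074   -0.1655    0.2345 -159.9741] 14.45 0.030906238111613724 39.90687787765637 [-1.26  0.65 -2.11]
side 251 206
scene 283 164
```

View pics/drv.png

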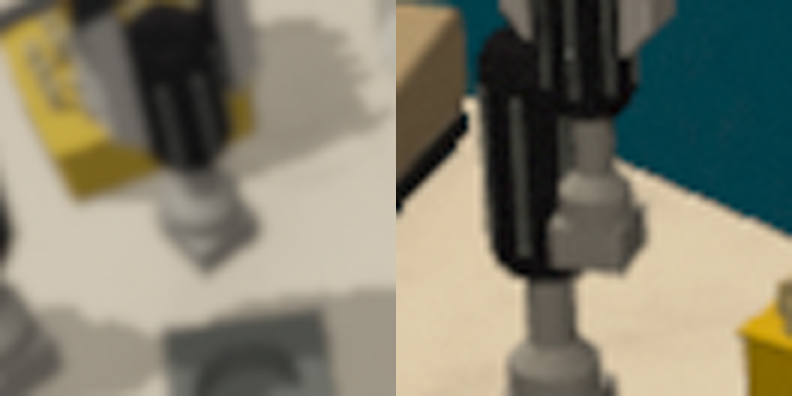

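The crops show the held driver's socket. Side rim corners are at (155,225), (207,272), (258,222); scene rim corners are at (154,265), (232,272), (249,245).

Run:
```python
from h import *
z=.1357
for n,o,L in (('side',(218,173),[(155,225),(207,272),(258,222)]),('scene',(250,131),[(154,265),(232,272),(249,245)])):
    c=env.camera_info(n); w=np.array([ray(c,o[0]+a/6,o[1]+b/6,z)[:2]*1000 for a,b in L]); e=np.diff(w,axis=0)
    print(n,w.round(1).tolist(),[np.linalg.norm(x).round(1) for x in e],[np.degrees(np.arctan2(x[1],x[0])).round(1)%90 for x in e],'ctr',((w[0]+w[2])/2).round(1))
# flat orientation from depth/edges of side view: fine edge directions
calls([*env.observe()['position'],-160],[(.6002,-.3405,.2345,-160,8)],1)
```

```text
side [[615.8, -148.0], [591.9, -161.8], [607.6, -182.9]] [np.float64(27.6), np.float64(26.3)] [np.float64(30.0), np.float64(36.6)] ctr [ 611.7 -165.4]
scene [[588.7, -162.3], [603.7, -185.4], [621.6, -175.0]] [np.float64(27.6), np.float64(20.7)] [np.float64(33.1), np.float64(30.2)] ctr [ 605.1 -168.6]
[0,0,0,0.0083,-0.0202,0,1,0,0,0,0.0167,-0.0405,0,1,0,0,0,0.025,-0.0607,0.0001,1,0,0,0,0.0333,-0.0809,0.0001,1,0,0,0,0.0417,-0.1012,0.0001,1,0,0,0,0.05,-0.1214,0.0001,1,0,0,0,0.0583,-0.1417,0.0002,1,0,0,0,0.0667,-0.1619,0.0002,1]
```

>>> apply_moves:
  plan: [0,0,2,0.013,-0.032,0,1,0,0,4,0.026,-0.065,0,1,0,0,6,0.04,-0.097,0,1,0,0,8.3,0.053,-0.13,0,1,0,0,8.3,0.066,-0.162,0,1,0,0,8.3,0.066,-0.162,0.02,1,0,0,8.3,0.066,-0.162,0.038,1,0,0,8.3,0.066,-0.162,0.038,1]

```text
t: 15.55
position: [0.601, -0.3388, 0.1957]
ee_rot: [3.139, -0.002, -2.936]
ft_force: [0.5, 0.9, -1.2]
width: 0.0313
grip_force: 39.9
```

```bash
cat > sc.py <<'E'
from h import *
s=env.observe(); print(np.round(here(),4),s['t'],s['ft_force'].round(2),s['torque'].round(3),env.observe()['qpos'].round(2)[6]); go(.6008,-.3404,.1758,-168.3)
E
python3 sc.py
python3 - <<'E'
from h import *
# rim vs head position in both fixed views via depth: socket (z .085-.12) points
s=env.observe(); X0=np.array(s['position'])
for n in ('side','scene'):
    c,p,d=snap(n,n+'3.png'); P=pts(c,d)[d>0]
    for nm,z0,z1 in (('sock',.100,.112),('handle',.155,.17),('flange',.072,.081)):
        k=(np.hypot(P[:,0]-.6,P[:,1]+.34)<.025)&(P[:,2]>z0)&(P[:,2]<z1); print(n,nm,k.sum(),P[k].mean(0).round(4) if k.any() else '')
E
```

```text
[   0.601    -0.3388    0.1957 -168.1961] 15.55 [ 0.55  0.94 -1.24] [ 0.079  0.026 -0.01 ] 2.32
rot [ 0.1 -0.1  0.1] shift [ 0.0005 -0.0016  0.0199]
side sock 60 [ 0.594  -0.3355  0.1067]
side handle 48 [ 0.589  -0.3347  0.1635]
side flange 127 [ 0.5943 -0.3402  0.0753]
scene sock 95 [ 0.5924 -0.3458  0.1063]
scene handle 112 [ 0.5902 -0.3472  0.1634]
scene flange 153 [ 0.5945 -0.3453  0.0756]
```

>>> apply_moves:
  plan: [0,0,0,0.0005,-0.0016,0,1,0,0,0,0.0005,-0.0016,0.003,1,0,0,0,0.0005,-0.0016,0.006,1,0,0,0,0.0005,-0.0016,0.008,1,0,0,0,0.0005,-0.0016,0.009,1,0,0,0,0.0005,-0.0016,0.01,1,0,0,0,0.0005,-0.0016,0.011,1,0,0,0,0.0005,-0.0016,0.011,1]

```text
t: 16.65
position: [0.6014, -0.3422, 0.1874]
ee_rot: [-3.141, 0.0, -2.937]
ft_force: [-0.4, -0.3, 2.9]
width: 0.0314
grip_force: 39.9
```

```bash
python3 sc.py
```

```text
[   0.6014   -0.3422    0.1874 -168.2748] 16.65 [-0.37 -0.3   2.91] [0.187 0.125 0.02 ] 2.32
rot [-0.  0.  0.] shift [0.0002 0.0019 0.0116]
```

>>> apply_moves:
  plan: [0,0,0,0,0.0008,-0.001,1,0,0,0,0,0.0018,-0.001,1,0,0,0,0,0.0018,0,1,0,0,0,0,0.0018,0.001,1,0,0,0,0,0.0018,0.002,1,0,0,0,0,0.0018,0.003,1,0,0,0,0,0.0018,0.004,1,0,0,0,0,0.0018,0.004,1]

```text
t: 17.65
position: [0.6008, -0.3406, 0.1829]
ee_rot: [-3.141, -0.0, -2.937]
ft_force: [-0.1, -2.5, -1.6]
width: 0.031
grip_force: 39.9
```

```bash
python3 sc.py
```

```text
[   0.6008   -0.3406    0.1829 -168.2826] 17.65 [-0.09 -2.51 -1.58] [-0.746 -0.096 -0.054] 2.32
rot [-0. -0.  0.] shift [0.     0.0002 0.0071]
```

>>> apply_moves:
  plan: [0,0,0,0,-0.0004,0.002,1,0,0,0,0,-0.0004,0.004,1,0,0,0,0,-0.0004,0.005,1,0,0,0,0,-0.0004,0.006,1,0,0,0,0,-0.0004,0.007,1,0,0,0,0,-0.0004,0.0075,1,0,0,0,0,-0.0004,0.008,1,0,0,0,0,-0.0004,0.008,1]

```text
t: 18.65
position: [0.6012, -0.3409, 0.1758]
ee_rot: [-3.141, 0.001, -2.937]
ft_force: [-1.7, 0.2, 8.2]
width: 0.0315
grip_force: 39.9
```

```bash
python3 sc.py
```

```text
[   0.6012   -0.3409    0.1758 -168.2793] 18.65 [-1.74  0.23  8.23] [-0.038  0.529  0.011] 2.32
rot [-0.  0.  0.] shift [ 0.0003  0.0006 -0.    ]
```

>>> apply_moves:
  plan: [0,0,6,0,0,-0.0008,1,0,0,14,0,0,-0.0008,1,0,0,22,0,0,-0.0008,1,0,0,30,0,0,-0.0008,1,0,0,38,0,0,-0.0008,1,0,0,46,0,0,-0.0008,1,0,0,53,0,0,-0.0008,1,0,0,60,0,0,-0.0008,1]

```text
t: 19.65
position: [0.6011, -0.3412, 0.176]
ee_rot: [-3.141, 0.001, 2.295]
ft_force: [0.8, -4.3, 0.3]
width: 0.031
grip_force: 39.9
```

```bash
python3 sc.py
```

```text
[  0.6011  -0.3412   0.176  131.4832] 19.65 [ 0.84 -4.26  0.3 ] [-1.142 -0.259  0.043] 1.38
rot [ -0.    0.  -60.2] shift [0.0008 0.0003 0.0002]
```

>>> apply_moves:
  plan: [0,0,6,0,0,0,1,0,0,12,0,0,0,1,0,0,18,0,0,0,1,0,0,24,0,0,0,1,0,0,30,0,0,0,1,0,0,36,0,0,0,1,0,0,40,0,0,0,1,0,0,40,0,0,0,1]

```text
t: 20.65
position: [0.6013, -0.3413, 0.176]
ee_rot: [3.141, 0.001, 1.6]
ft_force: [1.9, -4.6, -1.8]
width: 0.0314
grip_force: 39.9
```

```bash
python3 sc.py
```

```text
[ 0.6013 -0.3413  0.176  91.6551] 20.65 [ 1.94 -4.62 -1.82] [-1.537 -0.614  0.071] 0.76
rot [  -0.     0.1 -100. ] shift [ 0.0009 -0.0005  0.0002]
```

>>> apply_moves:
  plan: [0,0,4,-0.0005,0,0,1,0,0,8,-0.0007,0,0,1,0,0,12,-0.0007,0,0,1,0,0,16,-0.0007,0,0,1,0,0,20,-0.0007,0,0,1,0,0,24,-0.0007,0,0,1,0,0,28,-0.0007,0,0,1,0,0,32,-0.0007,0,0,1]

```text
t: 21.65
position: [0.6013, -0.3421, 0.176]
ee_rot: [3.14, 0.001, 1.04]
ft_force: [2.2, -5.3, -1.4]
width: 0.0312
grip_force: 39.9
```

```bash
python3 sc.py
```

```text
[ 0.6013 -0.3421  0.176  59.5931] 21.65 [ 2.22 -5.34 -1.39] [-1.658 -0.62   0.071] 0.27
rot [ 0.000e+00  1.000e-01 -1.321e+02] shift [ 0.0012 -0.0013  0.0002]
```

Run:
```python
from h import *
h=here(); print('A'); calls(h,[(*h[:2],h[2],h[3],5),(h[0],h[1],.246,h[3],3)])
a=[h[0],h[1],.246,h[3]]
print('B'); calls(a,[(.5379,-.2952,.246,h[3]+31.5,3),(.5379,-.2952,.09,144,8),(.5379,-.2952,.057,144,2)])
```

```text
A
[0,0,0,0,0,0,-1,0,0,0,0,0,0,-1,0,0,0,0,0,0,-1,0,0,0,0,0,0,-1,0,0,0,0,0,0,-1,0,0,0,0,0,-0.0233,-1,0,0,0,0,0,-0.0467,-1,0,0,0,0,0,-0.07,-1]
B
[0,0,-10.5,0.0028,-0.0261,0,-1,0,0,-21,0.0055,-0.0523,0,-1,0,0,-31.5,0.0083,-0.0784,0,-1,0,0,-38.1,0.0083,-0.0784,0.0195,-1,0,0,-44.7,0.0083,-0.0784,0.039,-1,0,0,-51.3,0.0083,-0.0784,0.0585,-1,0,0,-58,0.0083,-0.0784,0.078,-1,0,0,-64.6,0.0083,-0.0784,0.0975,-1]
[0,0,-6.6,0,0,0.0195,-1,0,0,-13.2,0,0,0.039,-1,0,0,-19.8,0,0,0.0585,-1,0,0,-19.8,0,0,0.075,-1,0,0,-19.8,0,0,0.0915,-1,0,0,-19.8,0,0,0.0915,-1,0,0,-19.8,0,0,0.0915,-1,0,0,-19.8,0,0,0.0915,-1]
```

>>> apply_moves:
  plan: [0,0,0,0,0,0,-1,0,0,0,0,0,0,-1,0,0,0,0,0,0,-1,0,0,0,0,0,0,-1,0,0,0,0,0,-0.01,-1,0,0,0,0,0,-0.03,-1,0,0,0,0,0,-0.05,-1,0,0,0,0,0,-0.07,-1]

```text
t: 22.65
position: [0.6011, -0.3416, 0.2479]
ee_rot: [3.14, -0.0, 1.042]
ft_force: [0.1, -0.5, 0.7]
width: 0.0939
grip_force: 0.0
```

>>> apply_moves:
  plan: [0,0,-10.5,0.003,-0.026,0,-1,0,0,-21,0.0055,-0.052,0,-1,0,0,-31.5,0.0085,-0.0785,0,-1,0,0,-38,0.0085,-0.0785,0.02,-1,0,0,-44.5,0.0085,-0.0785,0.04,-1,0,0,-51,0.0085,-0.0785,0.06,-1,0,0,-58,0.0085,-0.0785,0.08,-1,0,0,-64.5,0.0085,-0.0785,0.098,-1]

```text
t: 23.65
position: [0.5377, -0.2948, 0.1482]
ee_rot: [3.141, 0.001, 2.172]
ft_force: [1.4, 0.3, 0.5]
width: 0.0941
grip_force: 0.0
```

```bash
python3 st.py
python3 - <<'E'
from h import *
go(.5379,-.2952,.057,144)
c,p,d=snap('side'); P=pts(c,d)[d>0]
k=(np.hypot(P[:,0]-.6,P[:,1]+.34)<.04)&(P[:,2]>.185)&(P[:,2]<.21); print('drv top',k.sum(),P[k].mean(0) if k.any() else '')
E
```

```text
[  0.5377  -0.2948   0.1482 124.4374] t 23.65 stand xy -0.0783 0.0002 F along/lat/z 0.96 1.01 0.51 M [-0.049  0.042  0.02 ] 0.09408280292058137 0.0
rot [  0.    0.  -19.6] shift [-0.0003 -0.0001  0.0912]
drv top 0
```

>>> apply_moves:
  plan: [0,0,-8,0,0,0.02,-1,0,0,-16,0,0,0.045,-0.8,0,0,-19.6,0,0,0.07,-0.5,0,0,-19.6,0,0,0.091,0,0,0,-19.6,0,0,0.091,1,0,0,-19.6,0,0,0.091,1,0,0,-19.6,0,0,0.091,1,0,0,-19.6,0,0,0.091,1]
  newtons: 20

```text
t: 24.7
position: [0.5378, -0.2947, 0.0574]
ee_rot: [3.141, 0.001, 2.51]
ft_force: [-0.6, -0.3, 0.3]
width: 0.028
grip_force: 0.0
```

```bash
python3 st.py
python3 - <<'E'
from h import *
for n in ('side','scene'):
    c,p,d=snap(n,n+'4.png'); P=pts(c,d)[d>0]
    k=(np.hypot(P[:,0]-.6,P[:,1]+.34)<.04)&(P[:,2]>.185)&(P[:,2]<.21); print('drv top',k.sum(),P[k].mean(0) if k.any() else '')
E
```

```text
[ 5.378000e-01 -2.947000e-01  5.740000e-02  1.438108e+02] t 24.7 stand xy -0.0783 0.0003 F along/lat/z -0.25 -0.61 0.33 M [-0.072 -0.037  0.01 ] 0.027998876528340686 0.0
drv top 0 
drv top 177 [ 0.59418329 -0.34631749  0.19231107]
```

>>> apply_moves:
  plan: [0,0,0,0,0,0,1,0,0,0,0,0,0,1,0,0,0,0,0,0,1,0,0,0,0.0006,0,0,1,0,0,0,0.0012,0,0,1,0,0,0,0.0018,0,0,1,0,0,0,0.0024,0,0,1,0,0,0,0.003,0,0,1]

```text
t: 25.8
position: [0.5359, -0.2934, 0.057]
ee_rot: [-3.141, 0.002, 2.51]
ft_force: [5.0, -5.5, -2.3]
width: 0.0118
grip_force: 20.0
```

```bash
python3 st.py
```

```text
[ 5.359000e-01 -2.934000e-01  5.700000e-02  1.438278e+02] t 25.8 stand xy -0.0806 0.0002 F along/lat/z 7.29 -1.51 -2.34 M [-1.084 -1.137 -0.051] 0.011808389903724787 19.998141825199127
```

>>> apply_moves:
  plan: [0,0,0,-0.0006,0,0,1,0,0,0,-0.0012,0,0,1,0,0,0,-0.0018,0,0,1,0,0,0,-0.0023,0,0,1,0,0,0,-0.0025,0,0,1,0,0,0,-0.0027,0,0,1,0,0,0,-0.0028,0,0,1,0,0,0,-0.0029,0,0,1]

```text
t: 26.8
position: [0.5361, -0.2936, 0.0569]
ee_rot: [3.141, -0.004, 2.51]
ft_force: [-12.1, 8.4, 18.1]
width: 0.0119
grip_force: 20.0
```

```bash
python3 st.py
```

```text
[ 5.361000e-01 -2.936000e-01  5.690000e-02  1.438253e+02] t 26.8 stand xy -0.0804 0.0002 F along/lat/z -14.74 -0.34 18.13 M [ 1.579  2.687 -0.019] 0.011863345020783652 20.002756118774414
```

>>> apply_moves:
  plan: [0,0,0,0,0,-0.0003,1,0,0,0,0,0,-0.0006,1,0,0,0,0,0,-0.0009,1,0,0,0,0,0,-0.0012,1,0,0,0,0,0,-0.0012,1,0,0,0,0,0,-0.0012,1,0,0,0,0,0,-0.0012,1,0,0,0,0,0,-0.0012,1]

```text
t: 27.8
position: [0.5364, -0.2938, 0.0572]
ee_rot: [-3.141, -0.003, 2.51]
ft_force: [-5.8, 3.4, -3.7]
width: 0.0118
grip_force: 20.0
```

```bash
python3 st.py
```

```text
[ 5.364000e-01 -2.938000e-01  5.720000e-02  1.438318e+02] t 27.8 stand xy -0.08 0.0002 F along/lat/z -6.71 -0.66 -3.69 M [0.843 1.358 0.011] 0.011825213261120845 19.999592006206512
```

>>> apply_moves:
  plan: [0,0,0,-0.0005,0,0,1,0,0,0,-0.001,0,0,1,0,0,0,-0.0015,0,0,1,0,0,0,-0.002,0,0,1,0,0,0,-0.0025,0,0,1,0,0,0,-0.003,0,0,1,0,0,0,-0.003,0,0,1,0,0,0,-0.003,0,0,1]

```text
t: 28.8
position: [0.538, -0.2949, 0.0571]
ee_rot: [-3.141, -0.005, 2.51]
ft_force: [-12.5, 7.7, 3.0]
width: 0.0119
grip_force: 20.0
```

```bash
python3 st.py
```

```text
[ 5.380000e-01 -2.949000e-01  5.710000e-02  1.438348e+02] t 28.8 stand xy -0.0781 0.0003 F along/lat/z -14.6 -1.11 3.04 M [ 1.777  2.786 -0.075] 0.011866528362132107 20.000159740447998
```

>>> apply_moves:
  plan: [0,0,0,0.001,0,0,1,0,0,0,0.0018,0,0,1,0,0,0,0.0018,0,-0.0004,1,0,0,0,0.0018,0,-0.0008,1,0,0,0,0.0018,0,-0.0012,1,0,0,0,0.0018,0,-0.0014,1,0,0,0,0.0018,0,-0.0014,1,0,0,0,0.0018,0,-0.0014,1]

```text
t: 29.8
position: [0.5383, -0.2952, 0.0594]
ee_rot: [-3.142, -0.0, 2.51]
ft_force: [-2.3, 1.0, -8.0]
width: 0.0118
grip_force: 20.0
```

```bash
python3 st.py
```

```text
[ 5.383000e-01 -2.952000e-01  5.940000e-02  1.438252e+02] t 29.8 stand xy -0.0776 0.0002 F along/lat/z -2.45 -0.54 -8.01 M [ 0.496  0.742 -0.028] 0.01177389741465355 19.998890161514282
```

>>> apply_moves:
  plan: [0,0,0,0,0,0.0003,1,0,0,0,0,0,0.0006,1,0,0,0,0,0,0.0009,1,0,0,0,0,0,0.0012,1,0,0,0,0,0,0.0014,1,0,0,0,0,0,0.0014,1,0,0,0,0,0,0.0014,1,0,0,0,0,0,0.0014,1]

```text
t: 30.8
position: [0.5383, -0.2951, 0.0584]
ee_rot: [3.141, -0.0, 2.51]
ft_force: [-6.9, 4.9, 1.2]
width: 0.0118
grip_force: 20.0
```

```bash
python3 st.py
```

```text
[ 5.383000e-01 -2.951000e-01  5.840000e-02  1.438237e+02] t 30.8 stand xy -0.0777 0.0003 F along/lat/z -8.47 -0.15 1.22 M [ 0.99   1.465 -0.029] 0.0117617246014229 20.000175833702087
```

>>> apply_moves:
  plan: [0,0,0,0.0006,0,0,1,0,0,0,0.001,0,0,1,0,0,0,0.001,0,-0.0002,1,0,0,0,0.001,0,-0.0004,1,0,0,0,0.001,0,-0.0005,1,0,0,0,0.001,0,-0.0005,1,0,0,0,0.001,0,-0.0005,1,0,0,0,0.001,0,-0.0005,1]

```text
t: 31.8
position: [0.5379, -0.2949, 0.0586]
ee_rot: [-3.142, 0.001, 2.51]
ft_force: [4.2, -3.3, -7.1]
width: 0.0119
grip_force: 20.0
```

```bash
python3 st.py
```

```text
[ 5.379000e-01 -2.949000e-01  5.860000e-02  1.438235e+02] t 31.8 stand xy -0.0782 0.0002 F along/lat/z 5.34 -0.2 -7.12 M [-0.68  -0.852  0.049] 0.011853554749614185 19.998957216739655
```

>>> apply_moves:
  plan: [0,0,0,0,0,-0.0001,1,0,0,0,0,0,-0.0002,1,0,0,0,0,0,-0.0003,1,0,0,0,0,0,-0.0004,1,0,0,0,0,0,-0.0004,1,0,0,0,0,0,-0.0004,1,0,0,0,0,0,-0.0004,1,0,0,0,0,0,-0.0004,1]

```text
t: 32.8
position: [0.5378, -0.2949, 0.0589]
ee_rot: [-3.141, 0.001, 2.51]
ft_force: [4.5, -2.2, -8.6]
width: 0.0119
grip_force: 20.0
```

```bash
python3 st.py
```

```text
[ 5.378000e-01 -2.949000e-01  5.890000e-02  1.438201e+02] t 32.8 stand xy -0.0783 0.0002 F along/lat/z 4.98 0.85 -8.62 M [-0.63  -0.857  0.1  ] 0.01188111057283846 19.998846352100372
```

>>> apply_moves:
  plan: [0,0,0,0,0,0.0005,1,0,0,0,0,0,0.0009,1,0,0,0,-0.0008,0,0.0009,1,0,0,0,-0.0016,0,0.0009,1,0,0,0,-0.0022,0,0.0009,1,0,0,0,-0.0022,0,0.0009,1,0,0,0,-0.0012,0,0.0009,1,0,0,0,-0.001,0,0.0009,1]

```text
t: 33.8
position: [0.5381, -0.295, 0.0577]
ee_rot: [-3.141, -0.001, 2.51]
ft_force: [-0.5, 0.9, -7.0]
width: 0.0117
grip_force: 20.0
```

>>> apply_moves:
  plan: [0,0,0,0,0,0,-1,0,0,0,0,0,0,-1,0,0,0,0,0,0,-1,0,0,0,0,0,0,-1,0,0,0,0,0,-0.02,-1,0,0,0,0,0,-0.07,-1,0,0,0,0,0,-0.12,-1,0,0,0,0,0,-0.17,-1]

```text
t: 34.8
position: [0.5382, -0.2954, 0.2312]
ee_rot: [3.141, 0.001, 2.51]
ft_force: [0.4, -0.6, 0.4]
width: 0.0883
grip_force: 0.0
```

```bash
python3 st.py
python3 - <<'E'
from h import *
c,p,d=snap('wrist','w5.png'); P=pts(c,d); u=np.array([np.cos(np.radians(-36)),np.sin(np.radians(-36))]); w=np.array([-u[1],u[0]])
S=np.array([.6002,-.3405]); q=P[d>0]; l=q[:,:2]-S; X=l@u;Y=l@w
k=(X>-.125)&(X<-.055)&(abs(Y)<.025)&(q[:,2]>.058)&(q[:,2]<.08); print('fin top stand',X[k].mean(),Y[k].mean(),np.median(q[k][:,2]),np.percentile(X[k],[2,98]))
k=(X>-.06)&(X<-.02)&(abs(Y)<.03)&(q[:,2]>.034)&(q[:,2]<.046); print('block top',k.sum(),np.percentile(X[k],[1,50]),np.median(q[k][:,2]))
k=(np.hypot(X,Y)<.05)&(q[:,2]>.185)&(q[:,2]<.21); t=q[k]; print('drv top',k.sum(),np.median(t[:,2]),cv2.minEnclosingCircle((t[:,:2]*1000).astype(np.float32)))
cs,ps,ds=snap('scene','scene5.png'); P=pts(cs,ds)[ds>0]
cv2.imwrite('pics/fin.png',np.hstack([cv2.resize(p[...,::-1],(400,300)),cv2.resize(ps[140:350,230:510,::-1],(400,300))]))
E
```

```text
[  0.5382  -0.2954   0.2312 143.8039] t 34.8 stand xy -0.0777 -0.0 F along/lat/z 0.67 -0.2 0.42 M [-0.027  0.029  0.027] 0.08825008964105012 0.0
fin top stand -0.08002284235976567 0.0015248531308787146 0.06837594791196273 [-0.0956139  -0.06350402]
block top 391 [-0.02919234 -0.02515043] 0.03867155408487809
drv top 903 0.1958126538828008 ((602.9732666015625, -342.77679443359375), 15.496095657348633)
```

View pics/fin.png

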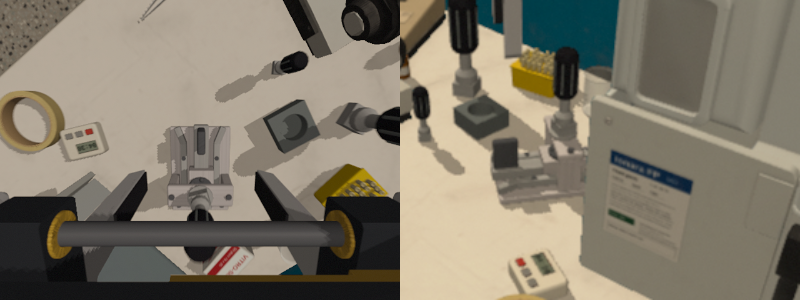

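The final view shows the block home in the channel with its fin at (200,133), the driver upright on the screw, and nothing else moved. The pull force was about 7 N, against 1 to 3 N when free, and the lift was about 7 to 8 N. Both put the foot force at about 4 to 6 N.

```bash
python3 -c "
from station import env
print(env.job_done())"
```

```text
the job is handed in; nothing more can be done
None
```

I handed the job in at about 35 s: the block is home, the driver is standing seated on the screw, and pulling and lifting the fin put the foot force at about 4–6 N (1–1.5 mm pushed in), though the lift readings were rough and no verdict came back.

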